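# Clip a cassette into the checking block

### The job

With one fingertip press the long bar of the spring clip right down and, keeping it down, use the other fingertip to push the cassette lying in the block's channel along beneath the clip's raised nose until it is fully home against the end stop. Then let the bar come up so that the clip holds the cassette there, and move clear. Nothing is to be picked up: the cassette only slides flat along its channel, and everything else stays where it is.

Things in the scene. Friction and masses are not known exactly. Their poses are not given: they have to be found in the camera images.
- block: Fixed pale ash board 166 x 115 x 12 mm; its top, the bed, is 12 mm above the table. Origin: on the table, under the home place of the cassette. x runs along the channel in the pushing direction (to the end stop), y across to the clip's bar, z up; the board spans x -123 to +43, y -27 to +88 mm. Pivot posts 15 mm high above the bed stand at y = 32, x = -98 and +24 mm.
- channel_home (a point): Point on the bed where the centre of the cassette's underside lies when home (block x = y = 0, 12 mm above the table). The channel is centred on block y = 0, 32.5 mm wide between steel rails 3 mm high and 4 mm wide from x = -113 to +27, open at its -x end. The steel end stop, 8 mm high above the bed, has its face at x = +21 mm.
- cassette: Sky-blue deep plastic cassette to be clipped, 42 (x) x 30 (y) x 12 mm (z), about 30 g, flat in the channel, short of the clip's nose. Origin at the centre of its underside; its x axis points (within 0.03 rad) to the end stop, so its rear end, the one to push, is at its own x = -21 mm. The only cassette on the block.
- clip (a joint): Angle of the steel spring clip, a see-saw with its pivot along block x at y = 32 mm, 22 mm above the table. 0: at rest, bar up, nose 2 mm above the bed, barring the way. 0.46 rad: bar pressed down to its stop, nose 16 mm above the bed. The nose clears the cassette from about 0.32; resting on it the clip reads about 0.305. About 4 N on the bar starts it, 9 N holds it down; it springs back.
- bar_mid (a point): Middle of the top of the clip's press bar, a steel strip 116 mm long (block x -108 to +8), 22 wide, 4 thick, at block y = 61 mm. At rest it is 31 mm above the table and the strip slopes 0.46 rad, outer (+y) edge higher; pressed right down its top is level, 17 mm above the table: fingertips level with it are above the rails and below the cassette's top. It may be slid along.
- nose (a point): Centre of the clip's nose, a round steel bar 8 mm thick and 28 mm long (block x -14 to +14 mm) over the channel's centre line, carried by two wires from the pivot.
- spare_a: Another sky-blue cassette of the same size, beside the block on the table; origin at the centre of its underside. Leave alone.
- spare_b: Another sky-blue cassette of the same size, beyond the end-stop end of the block on the table; origin at the centre of its underside. Leave alone.
- mould_a: Steel embedding mould, a little open pan 46 x 36 x 10 mm, on the table; origin at the centre of its underside, beside the block. Leave alone.
- puller: Black phenolic knob puller, 30 mm across and 36 mm tall, on the table; origin at the centre of its underside, near the block's far corner. Leave alone.
- jar: Frosted white jar, 40 mm across and 55 mm tall, on the rim of the ash drawer insert (42 mm above the table); origin at the centre of its underside. Leave alone.
- mould_b: Steel embedding mould like the other, on the rim of the drawer insert. Leave alone.
- insert: Fixed pale ash drawer insert, 360 x 260 x 42 mm, with rows of cassettes, to the robot's right; origin at the centre of its underside. Not needed.
- divider: Steel divider plate, 168 mm wide and 43 mm high, standing in the insert's grooves, free to slide along; origin at the middle of its lower edge. Leave alone.
Not all that is in view belongs to the job. Leave any yellow look-alike of the cassette alone.

How it is judged:
On the way:
1. fingertips hold the clip's bar down while they push the cassette beneath its nose (value of joint clip above 0.33 rad and contact force between the fingers and clip above 1 N and contact force between the fingers and cassette above 0.05 N and x of cassette in the frame of block between -0.03 and -0.0005 m), for 0.04 s.
At the end, for the whole second after the job is handed in: The cassette lies flat in the channel within 4 mm of its home place against the end stop (6 mm sideways, 0.1 rad), at rest, and the clip, let go, bears on it with its nose (more than 1 N, joint between 0.22 and 0.36 rad) (x of cassette in the frame of block between -0.004 and 0.004 m and y of cassette in the frame of block between -0.006 and 0.006 m and angle between the x axis of cassette and the x axis of block, either way round below 0.1 rad and angle between cassette's own z axis and vertical below 0.06 rad and value of joint clip between 0.22 and 0.36 rad and contact force between clip and cassette above 1 N and linear speed of cassette below 0.01 m/s); the robot touches nothing.
It fails at once if the cassette is lifted or tipped (height (world z) of cassette above 0.022 m or angle between cassette's own z axis and vertical above 0.3 rad).
It fails at once if a bystander is moved by more than 15 mm (distance of any of spare_a, spare_b, mould_a, puller, jar, mould_b, divider from where it was at the start of the episode above 0.015 m).
It also fails if it takes over 51 s, if anything falls off the work surface, if the arm or the gripper's body presses on something with over 40 N, if the wrist force passes 120 N, or if a joint passes its speed limit or range.

### The arm

A 6-joint arm with a two-finger parallel gripper is mounted at the origin on the work surface. World frame = base frame: x ahead of the robot, y to its left, z up, the work surface at z = 0. Lengths are in m, angles in rad, forces in N, time in s.
With the tool pointing down it reaches from about 0.35 to 0.975 m from the base axis. Payload 4.9 kg.
Tool frame: the origin (TCP) lies midway between the tips of the shut fingers; the grasp point (between the pads) lies 19 mm behind it; z points along the fingers, y is the direction in which the jaws open and shut (so a half turn about z gives the same grasp; the last joint's range is limited). The gripper opens to 85 mm and grips with 20 to 120 N. Pads are 22 mm wide; open, the fingers measure 114 mm over their backs; the gripper's body (76 mm by 85 mm) begins 54 mm behind the grasp point. The pads swing forward as they close: fully open they stand 13 mm farther back than shut.
Start: joints at [1.169, 0.053, 1.613, -0, 1.476, -0.119], TCP at [0.174, 0.6, 0.231] pointing down, gripper open.
Joint ranges: [-3.01, 3.01], [-1.01, 2.22], [0.06, 2.58], [-1.02, 4.17], [0.09, 2.62], [-3.14, 3.14]. Speed limits (rad/s): [2.57, 2.57, 3.14, 3.14, 3.14, 3.14].

### API

Orientations are given as a rotation vector (axis times angle).
In Python, from station import ctrl gives the robot as it stands.
- The arm moves only by the shell command python3 -m jog 'ROWS' [FORCE]. ROWS is JSON, one flat list of numbers, 7 for each row, row after row: the opening, from 0 (shut) to 1 (fully open), then the shift along the tool's x, y, z in m, then the turn, a rotation vector about the tool's x, y, z in degrees. A call has 1 to 10 rows; each row shifts and turns the commanded pose from where the row before left it, along the tool's axes as they then stand; what a row does not reach is not made up. A row lasts 1/8 s, in which the tool goes at most 62.5 mm and 10.7 degrees, less where a joint would pass 70% of its speed; a pose out of reach is approached as far as the arm can. A call with a gripper value outside its range is refused whole. The fingers move at their own pace and stop on an object; FORCE is the grip in N (left out, the last holds). Time passes only in rows, so rows that do not move let the fingers close. It gives the time, the measured TCP pose, the force and the opening at its end, in the units of the state.
- ctrl.get_obs(): the state, without advancing time (a new reading comes with each control period).
- ctrl.get_image(name): name is "scene" or "top" or "wrist"; returns a dict with "image" (384x512x3 uint8, blue, green, red), "camera_matrix" (3x3 intrinsics, pixels), "rvec" (rotation vector, rad) and "tvec" (3), from world to camera coordinates, as OpenCV has them; the wrist camera has in their place "mount" (4x4, takes a point from camera to tool coordinates, whose origin is the TCP and whose axes are the flange's). Camera axes: x right, y down, z forward; pixel columns grow to the right and rows downward; lengths in m; the calibration is good to about 2 mm. The wrist camera is an equidistant fisheye: a pixel r from the principal point sees the ray r / f radians off the axis. A picture is of the moment at which its call begins: read the wrist's pose just before it. There is no depth.
- ctrl.finish_job(): hands the job in, once; it reports no verdict.
Trained networks look in a picture, given as the dict that the camera call returned (one of the last four; its "shot" number tells which), for a name from the list of things; names that differ only in an ending like _2 or _b are one class to them, and where a whole thing is asked for, a point or a joint stands for the part that bears it (a point fixed in the world has none). Each returns a list of dicts, best first, with "p" (0 to 1); they miss things now and then, are a little off and sometimes report something else, mostly with a low value. They report only what shows in the picture. A call takes as long as a camera call. They do not tell look-alikes from the thing itself.
- ctrl.boxes_of(target, picture): "box" ([centre column, centre row, width, height] in pixels, round what is visible of it).
The state is a dict: "t": time; "q": joint angles; "dq": joint speeds; "effort": joint torques, N m; "tool_pos": TCP position; "tool_rot": TCP orientation; "contact_force": force on the tool from outside, world axes, zero at the start; "wrist_torque": the same for the moment, N m; "opening": finger opening in m.
Only numpy, scipy, OpenCV 4.12 (cv2) and the standard library are available. Lean on these libraries where they do the work, as an engineer would, in place of code of your own. Each camera call takes 0.05 s, during which the arm holds its last target. There are 200 camera calls.

## Working session

There is one attempt and no reset: what is moved stays moved. The work goes in short steps, Python scripts to look and compute and a shell command to move; the robot and the scene stay as the last step left them, time stands still between calls to the robot, and variables do not carry over. Pictures are saved under pics/ and viewed, about 8 in all and at most 12, crops included, and the job is handed in when it is done.

```bash
mkdir -p pics
cat > h.py <<'E'
from station import ctrl
import numpy as np, cv2
from scipy.spatial.transform import Rotation as R
def shot(n,f):
    p=ctrl.get_image(n); cv2.imwrite('pics/'+f,p['image']); return p
def ray(p,u,v,z):
    K=np.array(p['camera_matrix'],float); Rm=cv2.Rodrigues(np.array(p['rvec'],float))[0]; t=np.array(p['tvec'],float).ravel()
    d=Rm.T@np.linalg.inv(K)@[u,v,1]; c=-Rm.T@t
    return c+d*(z-c[2])/d[2]
def proj(p,X):
    return cv2.projectPoints(np.array(X,float).reshape(-1,3),np.array(p['rvec'],float),np.array(p['tvec'],float),np.array(p['camera_matrix'],float),None)[0].reshape(-1,2)
E
python3 - <<'E'
from h import *
o=ctrl.get_obs(); print(o['t'],o['tool_pos'],o['tool_rot'],o['opening'],o['contact_force'])
for n in ('top','scene'):
    p=shot(n,n+'0.png')
    for k in ('block','cassette','clip','nose','puller','mould_a'):
        print(n,k,[(np.round(b['box']).tolist(),round(b['p'],2)) for b in ctrl.boxes_of(k,p)][:6])
    c=p['image']
    cv2.imwrite(f'pics/{n}0.png',cv2.resize(c,(800,600),interpolation=cv2.INTER_CUBIC))
E
```

```text
0.0 [0.17414846 0.59959106 0.23003662] [-0.44262344 -3.10972349  0.00319724] 0.08533921079244197 [ 0.31524144  0.41939773 -0.87713582]
top block []
top cassette [([232.0, 188.0, 15.0, 19.0], 0.77), ([275.0, 216.0, 17.0, 19.0], 0.73)]
top clip [([213.0, 189.0, 34.0, 48.0], 0.86), ([218.0, 182.0, 59.0, 75.0], 0.68)]
top nose [([214.0, 190.0, 32.0, 52.0], 0.67)]
top puller [([194.0, 138.0, 8.0, 14.0], 0.63)]
top mould_a [([357.0, 250.0, 18.0, 20.0], 0.64), ([259.0, 151.0, 22.0, 18.0], 0.57)]
scene block [([287.0, 182.0, 80.0, 50.0], 0.56)]
scene cassette [([289.0, 174.0, 41.0, 34.0], 0.7), ([278.0, 184.0, 19.0, 12.0], 0.58), ([225.0, 202.0, 24.0, 16.0], 0.5)]
scene clip [([288.0, 173.0, 41.0, 34.0], 0.77)]
scene nose [([288.0, 176.0, 41.0, 32.0], 0.78), ([286.0, 182.0, 79.0, 50.0], 0.58)]
scene puller [([343.0, 186.0, 15.0, 22.0], 0.58), ([176.0, 238.0, 24.0, 36.0], 0.15)]
scene mould_a [([132.0, 213.0, 26.0, 16.0], 0.63), ([292.0, 219.0, 23.0, 18.0], 0.56)]
```

Run:
```python
from h import *
p=shot('top','x.png'); print(p['camera_matrix'],p['rvec'],p['tvec'])
c=p['image'][115:265,150:310]; cv2.imwrite('pics/topc.png',cv2.resize(c,None,fx=5,fy=5,interpolation=cv2.INTER_CUBIC)[:600*2])
c=cv2.resize(c,(640,600),interpolation=cv2.INTER_CUBIC);cv2.imwrite('pics/topc.png',c)
for u,v in [(232,188),(275,216),(194,138),(218,182)]: print(u,v,ray(p,u,v,.02).round(3))
```

```text
[[426.33877774   0.         257.50244602]
 [  0.         426.33877774 189.96010186]
 [  0.           0.           1.        ]] [ 2.1539298  -2.12093321  0.12559918] [-0.08333718  0.57506023  0.97829865]
232 188 [ 0.583 -0.012  0.02 ]
275 216 [ 0.516 -0.117  0.02 ]
194 138 [0.707 0.086 0.02 ]
218 182 [0.597 0.023 0.02 ]
```

View pics/topc.png

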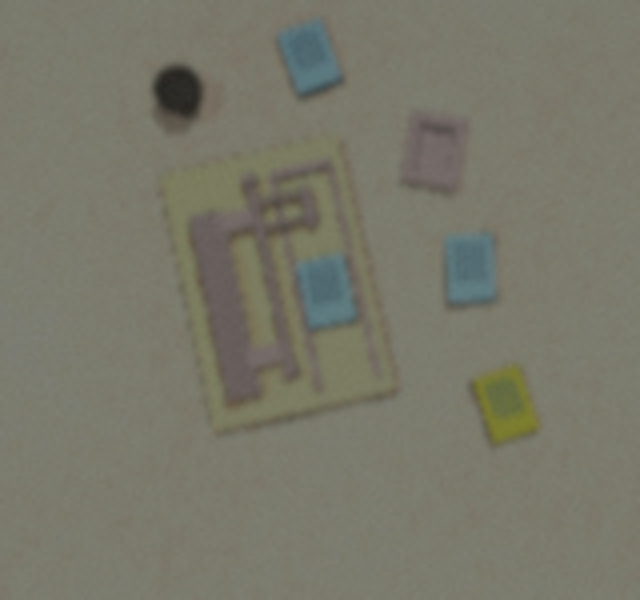

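The top view (4x crop) shows the block with corners at about (161,172), (342,140), (396,393) and (215,430). The press bar is on the left, the nose is near (305,210), and the cassette is centred near (326,291) with its rear edge at v≈325. Next I fit the block pose and check it from closer.

Run:
```python
from h import *
from scipy.optimize import least_squares
p=ctrl.get_image('top')
px=np.array([(161,172),(342,140),(396,393),(215,430)])/4+[150,115]-0.375
B=np.array([(43,88),(43,-27),(-123,-27),(-123,88)])/1e3
def w(q,b,z): 
    c,s=np.cos(q[2]),np.sin(q[2]); b=np.atleast_2d(b); return np.c_[q[0]+c*b[:,0]-s*b[:,1],q[1]+s*b[:,0]+c*b[:,1],np.full(len(b),z)]
r=least_squares(lambda q:(proj(p,w(q,B,.012))-px).ravel(),[.6,0,.1]); q=r.x; print(q,r.fun.round(1))
u=np.array([326,291])/4+[150,115]-.375; X=ray(p,*u,.024); c,s=np.cos(q[2]),np.sin(q[2])
d=X[:2]-q[:2]; print('cass block',c*d[0]+s*d[1],-s*d[0]+c*d[1])
o=ctrl.get_obs(); Rm=R.from_rotvec(o['tool_rot']).as_matrix(); print(Rm.round(3))
tgt=w(q,[-.087,.031],.13)[0]; print('tgt',tgt,'tool shift',Rm.T@(tgt-o['tool_pos']))
print('tool y yaw',np.degrees(np.arctan2(Rm[1,1],Rm[0,1])),'block y yaw',np.degrees(q[2])+90)
```

```text
[6.36588319e-01 1.13958846e-05 2.25618090e-01] [ 0.2  0.1  0.2 -1.5  0.3  0.3 -0.7  0.9]
cass block -0.05350556800898104 0.0021732704350613564
[[-0.96   0.279 -0.   ]
 [ 0.279  0.96   0.   ]
 [ 0.     0.    -1.   ]]
tgt [0.54485827 0.01076306 0.13      ] tool shift [-0.52021819 -0.46262885  0.10128674]
tool y yaw 73.79814325131409 block y yaw 102.92696435530782
```

```bash
python3 -m jog '[0.61,-0.04,-0.036,0.003,0,0,0, 0.61,-0.04,-0.036,0.003,0,0,0, 0.61,-0.04,-0.036,0.003,0,0,0, 0.61,-0.04,-0.036,0.003,0,0,0, 0.61,-0.04,-0.036,0.003,0,0,0, 0.61,-0.04,-0.036,0.003,0,0,0, 0.61,-0.04,-0.036,0.003,0,0,0, 0.61,-0.04,-0.036,0.003,0,0,0, 0.61,-0.04,-0.036,0.003,0,0,0, 0.61,-0.04,-0.036,0.003,0,0,0]' && python3 -m jog '[0.61,-0.04,-0.036,0.02,0,0,0, 0.61,-0.04,-0.036,0.02,0,0,0, 0.61,-0.034,-0.034,0.02,0,0,0, 0.61,0,0,0.01,0,0,-10, 0.61,0,0,0,0,0,-10, 0.61,0,0,0,0,0,-9.1, 0.61,0,0,0,0,0,0,0.61,0,0,0,0,0,0]'
cat >> h.py <<'E'
Q=[.6366,0,.2256]
def wb(b,z,q=Q):
    c,s=np.cos(q[2]),np.sin(q[2]); return np.array([q[0]+c*b[0]-s*b[1],q[1]+s*b[0]+c*b[1],z])
def bw(X,q=Q):
    c,s=np.cos(q[2]),np.sin(q[2]); d=np.array(X[:2])-q[:2]; return np.array([c*d[0]+s*d[1],-s*d[0]+c*d[1],X[2]])
def wproj(o,p,X):
    Rm=R.from_rotvec(o['tool_rot']).as_matrix(); M=np.array(p['mount'])
    t=Rm.T@(np.array(X)-o['tool_pos']); c=M[:3,:3].T@(t-M[:3,3])
    K=np.array(p['camera_matrix']); th=np.arctan2(np.hypot(c[0],c[1]),c[2]); k=th/np.hypot(c[0],c[1])
    return np.array([K[0,2]+K[0,0]*c[0]*k,K[1,2]+K[1,1]*c[1]*k])
def wray(o,p,u,v,z):
    Rm=R.from_rotvec(o['tool_rot']).as_matrix(); M=np.array(p['mount']); K=np.array(p['camera_matrix'])
    a,b=(u-K[0,2])/K[0,0],(v-K[1,2])/K[1,1]; th=np.hypot(a,b); d=np.array([np.sin(th)*a/th,np.sin(th)*b/th,np.cos(th)])
    d=Rm@M[:3,:3]@d; c=o['tool_pos']+Rm@M[:3,3]; return c+d*(z-c[2])/d[2]
def stat():
    o=ctrl.get_obs(); Rm=R.from_rotvec(o['tool_rot']).as_matrix()
    print('t',round(o['t'],2),'block',(bw(o['tool_pos'])*1e3).round(1),'F',np.round(o['contact_force'],1),'open',round(o['opening']*1e3,1),'yaw err',np.degrees(np.arctan2(Rm[1,1],Rm[0,1])-Q[2]).round(2)-90); return o
E
python3 - <<'E'
from h import *
o=stat(); p=ctrl.get_image('wrist'); im=cv2.resize(p['image'],(800,600),interpolation=cv2.INTER_CUBIC)
k=800/512
for b,z in [((43,88),12),((43,-27),12),((-123,-27),12),((-123,88),12),((-53.5,2.2),24),((-74.5,0),24),((-108,61),31),((8,61),31),((21,0),20)]:
    u=wproj(o,p,wb(np.array(b)/1e3,z/1e3)); cv2.circle(im,tuple(int(x) for x in u*k),3,(0,0,255),-1)
cv2.imwrite('pics/w1.png',im); print(p['mount'],p['camera_matrix'])
E
```

```text
t: 2.05
tool_pos: [0.4589, 0.1412, 0.2016]
tool_rot: [0.443, 3.109, 0.001]
contact_force: [0.6, 0.4, 0.1]
opening: 0.0522
t: 3.05
tool_pos: [0.538, 0.0093, 0.1315]
tool_rot: [-0.349, 3.122, -0.0]
contact_force: [0.9, 0.3, 0.1]
opening: 0.0521
t 3.05 block [-94.   31.1 131.5] F [0.9 0.3 0.1] open 52.1 yaw err -0.15000000000000568
[[-3.00592794e-04 -9.51078265e-01 -3.08949904e-01  8.00251108e-02]
 [ 9.99999951e-01 -2.57542591e-04 -1.80125056e-04 -6.65635816e-05]
 [ 9.17452665e-05 -3.08949943e-01  9.51078295e-01 -1.43010104e-01]
 [ 0.00000000e+00  0.00000000e+00  0.00000000e+00  1.00000000e+00]] [[297.31863964   0.         253.71948717]
 [  0.         297.31863964 189.14015378]
 [  0.           0.           1.        ]]
```

View pics/w1.png

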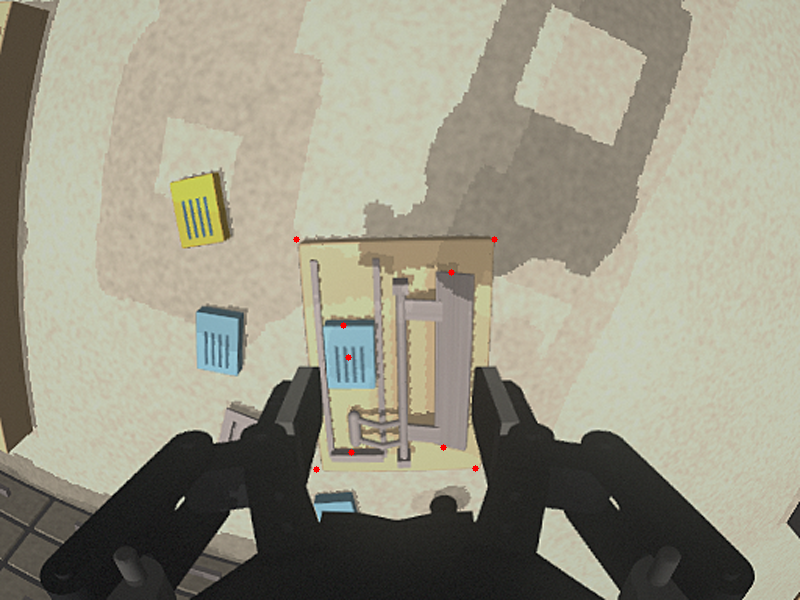

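The wrist view agrees with the block fit to about 2 mm. The cassette rear edge is at v≈325, the bar end at (456,273), and the fingertip edges at about (295..320,368) and (475..500,368).

Run:
```python
from h import *
o=stat(); p=ctrl.get_image('wrist'); k=512/800
for z in (.1315,.138):
  for u,v in [(296,368),(319,368),(475,367),(500,367),(272,433),(523,433)]: print(z,u,(bw(wray(o,p,u*k,v*k,z))*1e3).round(1))
for u,v,z in [(325,322,.024),(371,322,.024),(351,387,.024),(302,243,.012),(494,240,.012)]: print(u,v,(bw(wray(o,p,u*k,v*k,z))*1e3).round(1))
```

```text
t 3.1 block [-94.1  31.1 131.4] F [-0.2  0.1 -1.1] open 52.4 yaw err -0.12999999999999545
0.1315 296 [-101.1   -4.1  131.5]
0.1315 319 [-101.3    4.1  131.5]
0.1315 475 [-101.5   58.3  131.5]
0.1315 500 [-101.3   67.2  131.5]
0.1315 272 [-72.8 -16.4 131.5]
0.1315 523 [-72.5  79.1 131.5]
0.138 296 [-104.4   -2.5  138. ]
0.138 319 [-104.6    5.4  138. ]
0.138 475 [-104.8   57.   138. ]
0.138 500 [-104.6   65.6  138. ]
0.138 272 [-77.4 -14.2 138. ]
0.138 523 [-77.1  77.  138. ]
325 322 [-76.6 -10.7  24. ]
371 322 [-76.6  16.2  24. ]
351 387 [-33.5   2.8  24. ]
302 243 [-121.2  -24.    12. ]
494 240 [-122.7   87.9   12. ]
```

```bash
python3 -m jog '[0.61,0,0.0015,0.03,0,0,0, 0.61,0,0,0.03,0,0,0, 0.61,0,0,0.025,0,0,0, 0.61,0,0,0.005,0,0,0, 0.61,0,0,0,0,0,0]' && python3 -m jog '[0.61,0,0,0.005,0,0,0,0.61,0,0,0.005,0,0,0,0.61,0,0,0.004,0,0,0,0.61,0,0,0,0,0,0]'
python3 - <<'E'
from h import *
o=stat(); p=ctrl.get_image('wrist'); cv2.imwrite('pics/w2.png',cv2.resize(p['image'][100:340,100:420],(800,600),interpolation=cv2.INTER_CUBIC))
E
```

```text
t: 3.78
tool_pos: [0.5379, 0.0107, 0.0417]
tool_rot: [-0.352, 3.122, -0.0]
contact_force: [-0.3, -0.9, -0.4]
opening: 0.0519
t: 4.28
tool_pos: [0.5379, 0.0107, 0.0277]
tool_rot: [-0.353, 3.121, 0.0]
contact_force: [-0.0, -0.8, 3.1]
opening: 0.0525
t 4.28 block [-93.8  32.5  27.7] F [-0.  -0.8  3.1] open 52.5 yaw err -0.030000000000001137
```

View pics/w2.png

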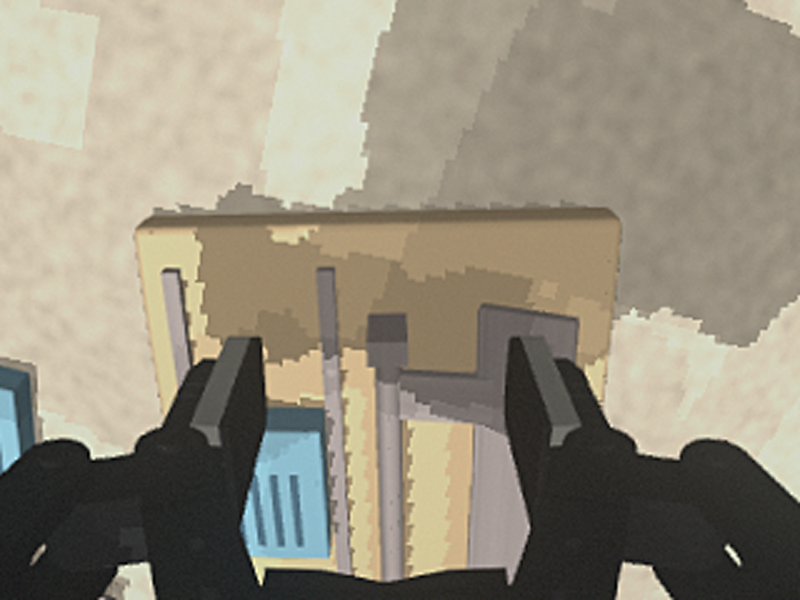

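The left fingertip is between the rails behind the cassette, whose rear top edge is at (295,408). The right fingertip is on the bar and has just made contact at 3 N. Next I press down.

```bash
python3 -m jog '[0.61,0,0,0.004,0,0,0,0.61,0,0,0.004,0,0,0,0.61,0,0,0,0,0,0]'; python3 -m jog '[0.61,0,0,0.003,0,0,0,0.61,0,0,0.002,0,0,0,0.61,0,0,0,0,0,0]';python3 -m jog '[0.61,0,0,0.001,0,0,0,0.61,0,0,0,0,0,0]'
```

```text
t: 4.7
tool_pos: [0.5383, 0.0112, 0.0197]
tool_rot: [-0.352, 3.12, 0.002]
contact_force: [-0.2, 2.4, 5.9]
opening: 0.052
t: 5.08
tool_pos: [0.5384, 0.0111, 0.0151]
tool_rot: [-0.352, 3.12, 0.001]
contact_force: [-0.8, 1.1, 7.3]
opening: 0.0523
t: 5.32
tool_pos: [0.5384, 0.011, 0.0142]
tool_rot: [-0.352, 3.12, 0.001]
contact_force: [-1.8, 1.6, 6.8]
opening: 0.0521
```

```bash
python3 -m jog '[0.61,0,0,0.001,0,0,0,0.61,0,0,0,0,0,0]'; python3 -m jog '[0.61,0,0,0.001,0,0,0,0.61,0,0,0,0,0,0]';python3 -m jog '[0.61,0,0,0.0005,0,0,0,0.61,0,0,0,0,0,0]'
```

```text
t: 5.58
tool_pos: [0.5385, 0.0109, 0.0134]
tool_rot: [-0.353, 3.12, 0.0]
contact_force: [-1.6, 1.1, 9.4]
opening: 0.0522
t: 5.82
tool_pos: [0.5385, 0.0109, 0.0131]
tool_rot: [-0.353, 3.121, 0.001]
contact_force: [-4.5, 1.0, 14.7]
opening: 0.0523
t: 6.08
tool_pos: [0.5385, 0.0109, 0.013]
tool_rot: [-0.353, 3.121, 0.001]
contact_force: [-5.3, 1.4, 16.5]
opening: 0.0521
```

```bash
python3 -m jog '[0.61,-0.005,0,0,0,0,0,0.61,-0.005,0,0,0,0,0,0.61,-0.004,0,0,0,0,0,0.61,-0.004,0,0,0,0,0,0.61,-0.004,0,0,0,0,0,0.61,0,0,0,0,0,0]'
python3 - <<'E'
from h import *
o=stat(); p=ctrl.get_image('wrist'); cv2.imwrite('pics/w3.png',cv2.resize(p['image'][100:340,100:420],(800,600),interpolation=cv2.INTER_CUBIC))
E
```

```text
t: 6.82
tool_pos: [0.5583, 0.015, 0.013]
tool_rot: [0.354, -3.117, 0.001]
contact_force: [-11.3, -2.6, 21.8]
opening: 0.0521
t 6.83 block [-73.   32.1  13. ] F [-11.3  -2.6  21.8] open 52.1 yaw err 0.04999999999999716
```

View pics/w3.png

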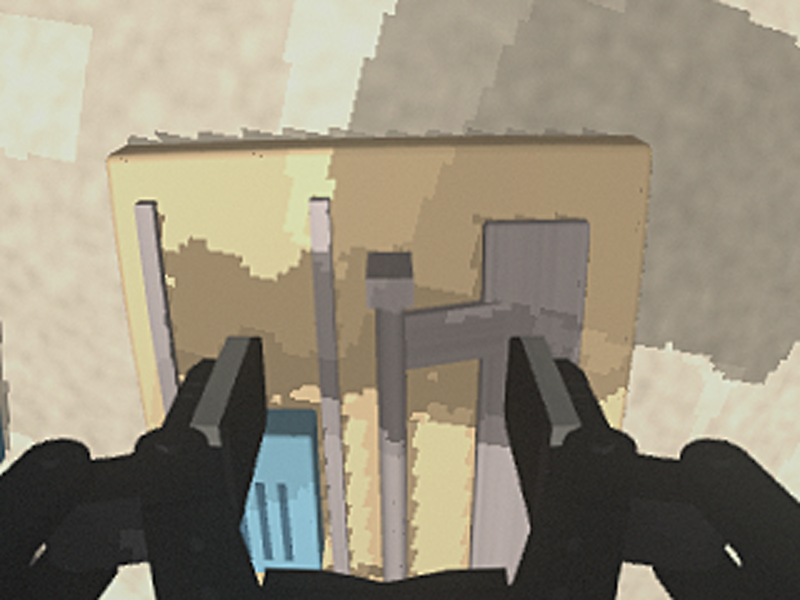

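The bar is now level. The cassette moves with the fingertip, with its rear edge still at v≈408 in the tool view, so I continue pushing.

```bash
python3 -m jog '[0.61,-0.004,0,0,0,0,0,0.61,-0.004,0,0,0,0,0,0.61,-0.004,0,0,0,0,0,0.61,-0.004,0,0,0,0,0,0.61,0,0,0,0,0,0]'; python3 -m jog '[0.61,-0.004,0,0,0,0,0,0.61,-0.004,0,0,0,0,0,0.61,-0.004,0,0,0,0,0,0.61,-0.004,0,0,0,0,0,0.61,0,0,0,0,0,0]';python3 - <<'E'
from h import *
o=stat(); p=shot('top','t2.png'); c=p['image'][140:240,180:300]
cv2.imwrite('pics/t2.png',cv2.resize(c,(720,600),interpolation=cv2.INTER_CUBIC))
E
```

```text
t: 7.5
tool_pos: [0.5738, 0.0185, 0.0131]
tool_rot: [0.355, -3.117, 0.001]
contact_force: [-12.7, -2.1, 21.5]
opening: 0.0519
t: 8.12
tool_pos: [0.5895, 0.0221, 0.0132]
tool_rot: [0.354, -3.117, 0.001]
contact_force: [-11.1, -2.4, 21.1]
opening: 0.0521
t 8.12 block [-41.   32.1  13.2] F [-11.1  -2.4  21.1] open 52.1 yaw err 0.04999999999999716
```

View pics/t2.png

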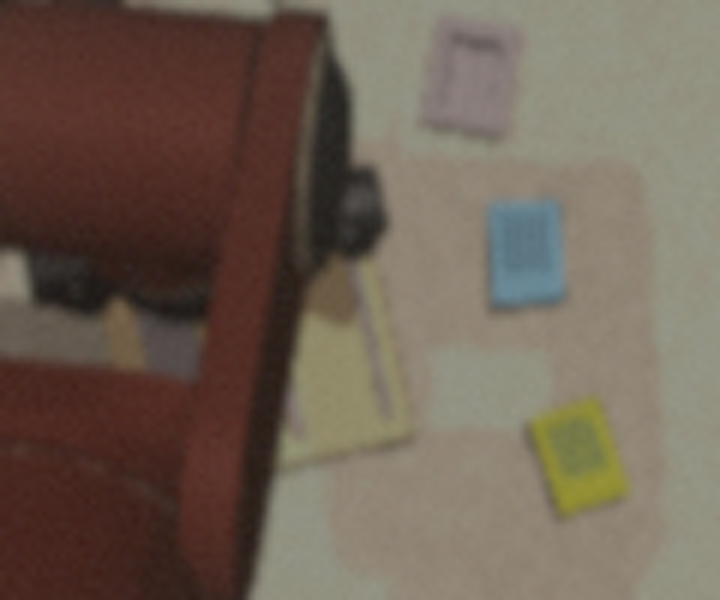

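The arm hides the block in the top view, so I push gently on and watch for the force rise at the stop, expected near block x ≈ -32.

```bash
python3 -m jog '[0.61,-0.003,0,0,0,0,0,0.61,-0.003,0,0,0,0,0,0.61,0,0,0,0,0,0]'; python3 -m jog '[0.61,-0.0015,0,0,0,0,0,0.61,0,0,0,0,0,0]'; python3 -m jog '[0.61,-0.001,0,0,0,0,0,0.61,0,0,0,0,0,0]'
python3 - <<'E'
from h import *
o=stat(); p=ctrl.get_image('wrist'); cv2.imwrite('pics/w4.png',cv2.resize(p['image'][100:340,100:420],(800,600),interpolation=cv2.INTER_CUBIC))
E
```

```text
t: 8.55
tool_pos: [0.5949, 0.0233, 0.0132]
tool_rot: [0.354, -3.116, 0.001]
contact_force: [-12.0, -3.4, 22.3]
opening: 0.052
t: 8.8
tool_pos: [0.595, 0.0234, 0.0131]
tool_rot: [0.355, -3.112, 0.002]
contact_force: [-17.8, -3.8, 25.9]
opening: 0.0521
t: 9.05
tool_pos: [0.5951, 0.0234, 0.013]
tool_rot: [0.355, -3.11, 0.002]
contact_force: [-20.9, -5.3, 28.2]
opening: 0.0521
t 9.05 block [-35.2  32.1  13. ] F [-20.9  -5.3  28.2] open 52.1 yaw err 0.10999999999999943
```

View pics/w4.png

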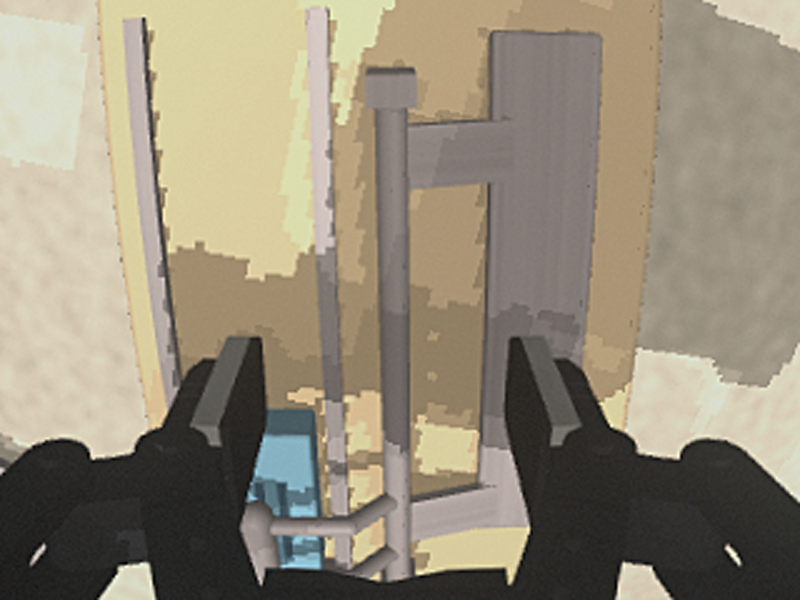

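```bash
python3 -m jog '[0.61,-0.0015,0,0,0,0,0,0.61,-0.001,0,0,0,0,0,0.61,0,0,0,0,0,0]'
python3 - <<'E'
from h import *
o=stat(); p=ctrl.get_image('wrist')
f=lambda u,v,z:(bw(wray(o,p,u/2.5+100,v/2.5+100,z))*1e3).round(1)
print('bar end',f(545,32,.017),'rear top',f(290,433,.024),'rear bot',f(290,409,.012),'rail ends',f(134,18,.015),f(317,9,.015),'post',f(391,70,.027),'finger tip back',f(250,338,.018))
E
```

```text
t: 9.48
tool_pos: [0.599, 0.0243, 0.0132]
tool_rot: [0.355, -3.114, 0.002]
contact_force: [-15.7, -3.2, 23.6]
opening: 0.0521
t 9.47 block [-31.2  32.1  13.2] F [-15.7  -3.2  23.6] open 52.1 yaw err 0.06999999999999318
bar end [-103.7   62.3   17. ] rear top [-21.1  11.9  24. ] rear bot [-19.7  10.5  12. ] rail ends [-107.2  -17.    15. ] [-107.5   19.2   15. ] post [-97.   33.1  27. ] finger tip back [-40.8   3.8  18. ]
```

```bash
python3 -m jog '[0.61,-0.001,0,0,0,0,0,0.61,0,0,0,0,0,0]'; python3 -m jog '[0.61,-0.001,0,0,0,0,0,0.61,0,0,0,0,0,0]';python3 -m jog '[0.61,-0.001,0,0,0,0,0,0.61,0,0,0,0,0,0]'
python3 - <<'E'
from h import *
o=stat(); p=ctrl.get_image('wrist'); cv2.imwrite('pics/w5.png',cv2.resize(p['image'][100:340,100:420],(800,600),interpolation=cv2.INTER_CUBIC))
E
```

```text
t: 9.78
tool_pos: [0.5991, 0.0243, 0.0131]
tool_rot: [0.355, -3.111, 0.002]
contact_force: [-18.8, -4.9, 25.8]
opening: 0.0523
t: 10.02
tool_pos: [0.5992, 0.0244, 0.013]
tool_rot: [0.355, -3.109, 0.002]
contact_force: [-21.9, -5.2, 29.1]
opening: 0.0521
t: 10.28
tool_pos: [0.6005, 0.0247, 0.0131]
tool_rot: [0.352, -3.11, 0.001]
contact_force: [-21.4, -4.7, 27.4]
opening: 0.0518
t 10.28 block [-29.7  32.1  13.1] F [-21.4  -4.7  27.4] open 51.8 yaw err -0.01999999999999602
```

View pics/w5.png

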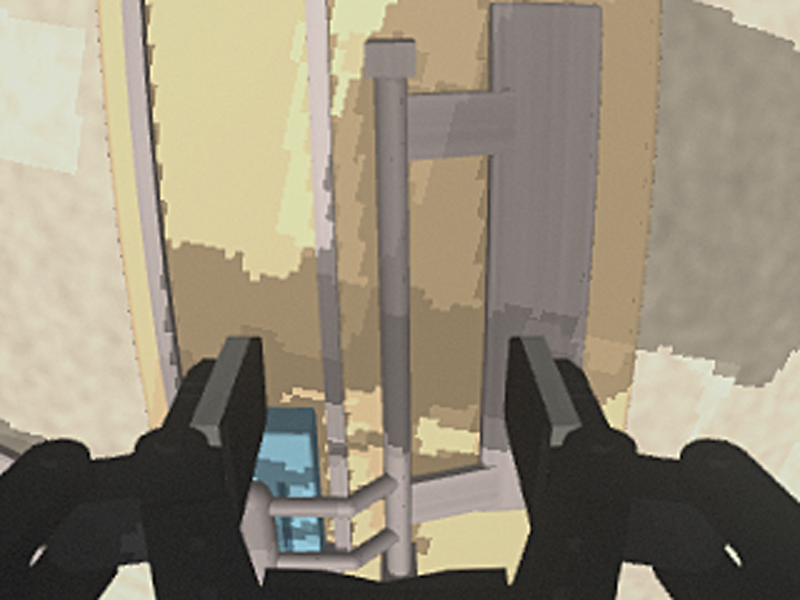

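```bash
python3 - <<'E'
from h import *
o=stat(); p=ctrl.get_image('wrist')
f=lambda u,v,z:(bw(wray(o,p,u/2.5+100,v/2.5+100,z))*1e3).round(1)
print('bar end',f(545,4,.017),'rear top',f(290,433,.024),'rear bot',f(290,408,.012),'post',f(391,40,.027))
E
python3 -m jog '[0.61,-0.001,0,0,0,0,0,0.61,0,0,0,0,0,0]'; python3 -m jog '[0.61,-0.001,0,0,0,0,0,0.61,0,0,0,0,0,0]'
```

```text
t 10.32 block [-29.7  32.1  13.1] F [-20.7  -4.9  27.5] open 52.3 yaw err -0.01999999999999602
bar end [-107.5   62.4   17. ] rear top [-19.7  11.9  24. ] rear bot [-18.6  10.5  12. ] post [-100.7   33.2   27. ]
t: 10.62
tool_pos: [0.6005, 0.0247, 0.013]
tool_rot: [0.351, -3.108, 0.001]
contact_force: [-23.7, -5.3, 30.3]
opening: 0.0522
t: 10.88
tool_pos: [0.6005, 0.0247, 0.013]
tool_rot: [0.351, -3.105, 0.001]
contact_force: [-27.3, -6.0, 33.7]
opening: 0.0517
```

The pushing force climbs without motion past the earlier slip level, and the cassette rear measures ≈ -20 mm, so it is at the stop. Next I back off with the bar still down, then raise.

```bash
python3 -m jog '[0.61,0.003,0,0,0,0,0,0.61,0.004,0,0,0,0,0,0.61,0.004,0,0,0,0,0,0.61,0,0,0,0,0,0]'; python3 -m jog '[0.61,0,0,-0.003,0,0,0,0.61,0,0,-0.003,0,0,0,0.61,0,0,-0.003,0,0,0,0.61,0,0,-0.003,0,0,0,0.61,0,0,-0.004,0,0,0,0.61,0,0,-0.006,0,0,0,0.61,0,0,-0.02,0,0,0,0.61,0,0,-0.04,0,0,0,0.61,0,0,-0.04,0,0,0,0.61,0,0,0,0,0,0]'
python3 - <<'E'
from h import *
o=stat(); p=ctrl.get_image('wrist'); cv2.imwrite('pics/w6.png',cv2.resize(p['image'][100:340,100:420],(800,600),interpolation=cv2.INTER_CUBIC))
E
```

```text
t: 11.38
tool_pos: [0.5989, 0.024, 0.0139]
tool_rot: [-0.35, 3.113, -0.001]
contact_force: [3.8, 1.5, 9.3]
opening: 0.0524
t: 12.62
tool_pos: [0.5985, 0.0236, 0.1394]
tool_rot: [-0.352, 3.111, -0.003]
contact_force: [0.2, -0.8, -0.7]
opening: 0.052
t 12.62 block [-31.8  31.5 139.4] F [ 0.2 -0.8 -0.7] open 52.0 yaw err -0.030000000000001137
```

View pics/w6.png

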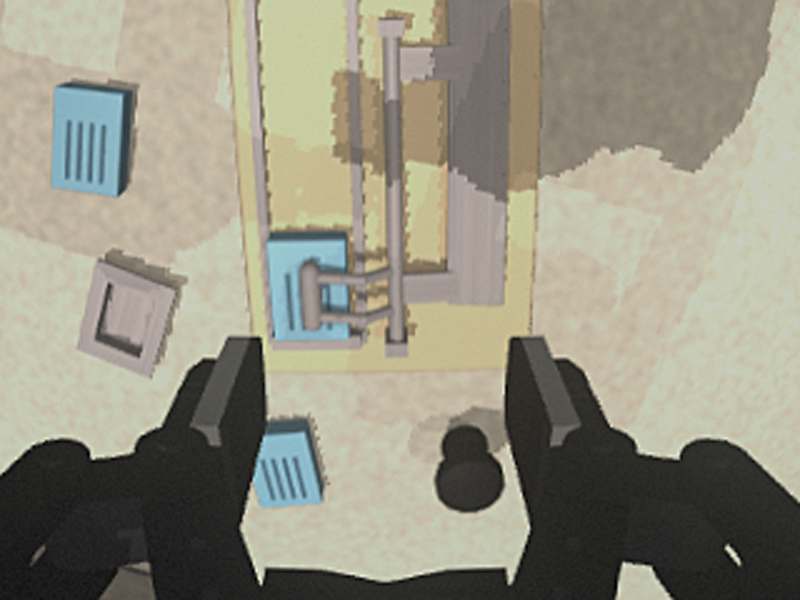

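The cassette (270–350, 235–340) lies against the end stop (v≈342), the nose is on it at (312,297), and the bystanders look undisturbed. I do one numeric check before handing in.

Run:
```python
from h import *
o=stat(); p=ctrl.get_image('wrist')
f=lambda u,v,z:(bw(wray(o,p,u/2.5+100,v/2.5+100,z))*1e3).round(1)
print('rear top L/R',f(269,241,.024),f(346,239,.024),'front top',f(274,340,.024),f(349,337,.024),'stop face',f(275,342,.020),f(350,338,.02),'board end',f(251,371,.012),f(530,372,.012),'nose',f(312,264,.032),f(312,330,.032))
cv2.imwrite('pics/w7.png',cv2.resize(p['image'][185:245,195:265],(700,600),interpolation=cv2.INTER_CUBIC))
```

```text
t 12.68 block [-33.3  32.  136.6] F [-0.6  0.6 -0.7] open 52.0 yaw err -0.01999999999999602
rear top L/R [-22.6 -10.7  24. ] [-23.5  17.7  24. ] front top [ 18.2 -11.1  24. ] [16.6 18.1 24. ] stop face [ 21.2 -11.5  20. ] [19.1 18.2 20. ] board end [ 39.3 -23.9  12. ] [39.9 92.4 12. ] nose [-16.8   5.8  32. ] [ 9.6  4.8 32. ]
```

View pics/w7.png

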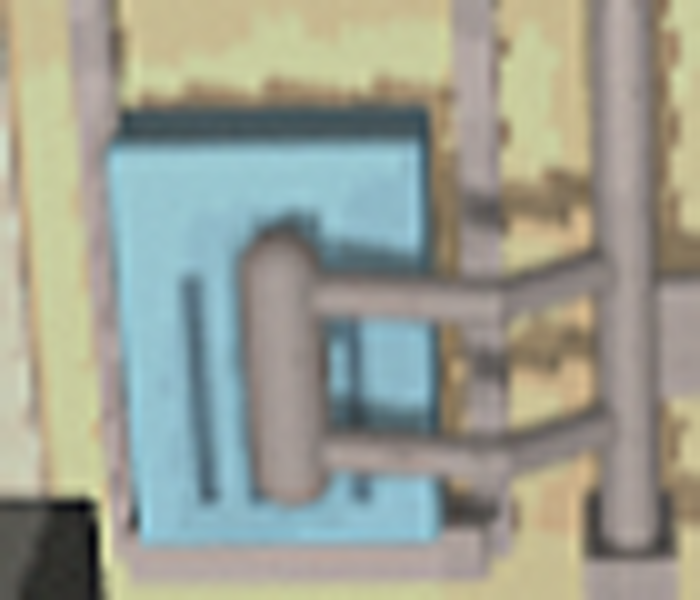

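```bash
python3 -m jog '[0.61,0,0,-0.02,0,0,0,0.61,0,0,0,0,0,0,0.61,0,0,0,0,0,0]'; python3 -c "
from station import ctrl; print(ctrl.finish_job())"
```

```text
t: 13.1
tool_pos: [0.595, 0.0239, 0.1526]
tool_rot: [0.353, -3.121, -0.0]
contact_force: [-0.0, -0.4, -0.5]
opening: 0.0519
the job is handed in; nothing more can be done
None
```

The cassette is home against the end stop with the clip's nose resting on it. The job is handed in, and no verdict was reported.

**What I did:** I pressed the clip's bar down to its stop with one fingertip. With the bar held at about 15–34 N, the other fingertip slid the cassette along the channel to the end stop. I then backed the fingertips off, let the bar come up and raised the arm clear; the job took about 13 s.

**Last checks:**
- **Position:** the close-up shows the cassette against the end stop. Its centre measures about 0.6 mm from home along the channel and looks straight in it.
- **Clip:** the nose lies on the cassette. I judged this from the picture only; the clip angle and the nose force were not measured.
- **Bystanders:** those in view looked undisturbed. I did not check the jar, the second mould or the divider again.
- **Robot:** it touches nothing (force about 0).

**Disagreements:**
- The block position I fitted from the top camera differed by about 3 mm from the close-up wrist measurements. The 0.6 mm figure is therefore taken relative to the board's end edge.
- The push moved by sticking and slipping, and looked blocked about 5 mm short. A little more push freed it and it went on to the stop.

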